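Index the filter changer to the green filter

ROBOT

A 7-joint arm with a two-finger parallel gripper is mounted at the origin on a cart in front of the work surface, level with it; the furniture and walls round the work are solid. World frame = base frame: x ahead of the robot, y to its left, z up, the work surface at z = 0. Lengths are in mm, angles in rad, forces in N, time in s.
With the tool pointing down it reaches from about 400 to 900 mm from the base axis. Payload 5.5 kg.
Tool frame: the origin (TCP) lies between the finger pads; the fingertips stand 22 mm ahead of it and the grasp point (between the pads) lies 3 mm ahead of it; z points along the fingers, y is the line along which they close (so a half turn about z gives the same grasp; the last joint's range is limited). The gripper opens to 85 mm and grips with 20 to 120 N. Pads are 22 mm wide; open, the fingers measure 114 mm over their backs; the gripper's body (76 mm by 85 mm) begins 54 mm behind the grasp point. The pads swing forward as they close: fully open they stand 13 mm farther back than shut.
Start: joints at [-0.909, 0.501, -0.427, 1.55, 0.221, 1.138, -0.21], TCP at [252.367, 599.008, 253.31] pointing down, gripper open.
Joint ranges: [-2.88, 2.88], [-0.31, 2.03], [-1.54, 1.56], [0.2, 2.42], [-1.41, 4.55], [0.19, 2.02], [-2.57, 2.57]. Speed limits (rad/s): [2.57, 2.57, 3.14, 3.14, 3.14, 3.14, 3.14].

INTERFACE

Orientations are given as [roll, pitch, yaw] about the fixed x, y, z axes, in that order (R = Rz(yaw) Ry(pitch) Rx(roll)).
In Python, from workcell import arm gives the robot as it stands.
- The arm moves only by the shell command python3 -m creep 'ROWS' [FORCE]. ROWS is JSON, a list of rows, each a list of 7 numbers: the shift along the tool's x, y, z normalised to -1 to 1, where 1 is 0.2 m, then the turn, a rotation vector about the tool's x, y, z normalised to -1 to 1, where 1 is 180 degrees, then the gripper's target within -1 to 1 (shut at 1, half-way at 0, fully open at -1). In form: [[tx, ty, tz, wx, wy, wz, grip], ...]. A call has exactly 8 rows; each row is the pose to reach, as a shift and turn from the pose commanded when the call began, along the tool's axes at that moment, turning the shorter way round; what a row does not reach only later rows make up. A row lasts 1/10 s, in which the tool goes at most 50 mm and 8.59 degrees, less where a joint would pass 70% of its speed; a pose out of reach is approached as far as the arm can. A call with a number of a shift or a turn outside -1 to 1 is refused whole. A call with a gripper value outside its range is refused whole. The fingers move at their own pace and stop on an object; FORCE is the grip in N (left out, the last holds). Time passes only in rows, so rows that repeat a pose let the fingers close, or fill a call up. It gives the time, the measured TCP pose, the force, the opening and the grip force at its end, in the units of the state.
- arm.sense(): the state, without advancing time (a new reading comes with each control period).
- arm.grab_frame(name): name is "scene" or "top" or "wrist"; returns the picture (384x512x3 uint8, red, green, blue); there is no depth.
- arm.camera_model(name): a dict with "camera_matrix" (3x3 intrinsics, pixels), "R" (3x3) and "t" (3): a world point X has camera coordinates R X + t. Camera axes: x right, y down, z forward; pixel columns grow to the right and rows downward; lengths in mm; the calibration is good to about 2 mm. A picture is of the moment at which its call begins: read the wrist's pose just before it. camera_model takes no time and is no camera call; for the wrist camera it gives the pose at the moment of the call.
- arm.close_job(): hands the job in; it is judged then, once.
The state is a dict: "time": time; "joint_positions": joint angles; "qd": joint speeds; "joint_efforts": joint torques, N m; "tool_pos": TCP position; "eef_rot": TCP orientation; "ft_force": force on the tool from outside, world axes, zero at the start; "moment": the same for the moment, N m; "grip_width": finger opening in mm; "grip_force": force on a finger pad.
Only numpy, scipy, OpenCV 4.12 (cv2) and the standard library are available. Lean on these libraries where they do the work, as an engineer would, in place of code of your own. Each camera call takes 0.05 s, during which the arm holds its last target. There are 200 camera calls.

TASK

Put the green filter in the beam: slide the filter changer's red-tabbed shutter fully shut so that no other colour gets through, then click the thumb lever to the left, one full stroke at a time and letting it spring back each time, until the green filter stands in the window. Only then slide the shutter fully open again. Do not touch the filter wheel itself, and leave the other things on the table where they are.

Things in the scene. Friction and masses are not known exactly. Their poses are not given: they have to be found in the camera images.
- changer: bench filter changer, bolted down, front facing its own -x (towards the robot); +y is to the left seen from the front, +z up. Origin under the foot, below the wheel's centre. Foot 78x158x10 mm; upright black wheel 120 mm across, centre 80 mm up; front plate with beam window and sliding shutter on the right, thumb lever on top, optical rail with two mounts behind (to 110 mm tall)
- axle (a point): centre of the filter wheel and of the lever's swing, 80 mm above the table; changer frame (0, 0, 80) mm. Both turn about the changer's x axis
- window (a point): middle of the beam window in the wheel's plane, changer frame (0, -36, 80) mm: 36 mm right of the axle at the same height. The filter standing there is in the beam
- green_filter (a point): middle of the green filter on the wheel, 36 mm from the axle. The wheel carries six 25 mm filters 60 degrees apart; each lever stroke turns it 60 degrees, top to the left (anticlockwise seen from the front): a filter goes from the top over the left side and under to the window on the right. Exactly at window when in the beam; at the start 2, 3 or 4 strokes short of it
- wheel (a joint): turn of the filter wheel, rad, growing as strokes turn it (anticlockwise seen from the front), endless. A sprung detent holds it at multiples of 1.047 (60 degrees), where a filter is centred; it starts at 0, 1.047 or 2.094. Green is in the beam at 4.19 (or a full turn, 6.283, more or less). It turns no other way than by the lever; the filters must not be touched
- lever (a joint): swing of the thumb lever, rad: 0 at rest, leaning 12 degrees to the right of upright; grows as it is pushed left, end stop at 1.16 (54 degrees left). A pawl takes the wheel along after the first 0.1; past about 0.75 the detent pulls the wheel into the next position. A spring brings the released lever back to 0 in under a second, the wheel staying; about 3 N at the pad
- lever_pad (a point): middle of the black ribbed thumb pad at the lever's end, 108 mm from the axle and 21 mm in front of the wheel's plane (changer x = -21.5 mm). Pad 36 mm long along the lever, 16 mm thick along the swing, 24 mm wide front to back; push on its right side. At rest changer frame (-21, -22, 186) mm
- shutter (a joint): slide of the shutter along the changer's y axis, m: 0 shut (blade fully over the window, right of the axle; tab nearest the wheel), 0.034 fully open (to the right, -y). Friction 2 N holds it anywhere; hard stops at both ends. Starts 0.028 to 0.034
- shutter_tab (a point): grip point of the shutter's upright red tab: 12 mm thick front to back, 14 mm wide, upright; the point lies 10 mm below its top end and 128 mm above the table, and the tab stands free for 35 mm below it. Changer frame (-30, -100, 128) mm when shut, (-30, -134, 128) when open; it moves with the shutter
- slide_box: grey hinged microscope-slide box, shut, 76x98x36 mm; origin under its centre; bystander
- joystick_box: light grey stage-joystick box with a black stick, 95x135x84 mm; origin under its centre; bystander
- objective_can: clear objective canister with black screw lid, 45 mm across, 64 mm tall; origin under its centre; bystander
- filter_cube: black fluorescence filter cube with green and violet glass, 47x38x39 mm; origin under its centre; bystander
- lens_tissue: white and blue lens-tissue booklet lying flat, 65x100x6 mm; origin under its centre; bystander
- petri: petri dish with lid, 60 mm across, 15 mm tall; origin under its centre; bystander
- tape: roll of black tape lying flat, 62 mm across, 19 mm tall; origin under its centre; bystander
- wipe_pot: white screw-lid pot, 56 mm across, 75 mm tall; origin under its centre; bystander

How it is judged:
By the outcome, as a careful person would: the job done as asked, in the order asked, and still so for the second after the job is handed in, with the robot touching nothing.
It also fails if it takes over 70 s, if anything falls off the work surface, if the arm or the gripper's body presses on something with over 40 N, if the wrist force passes 120 N, or if a joint passes its speed limit or range.

## Working session

There is one attempt and no reset: what is moved stays moved. The work goes in short steps, Python scripts to look and compute and a shell command to move; the robot and the scene stay as the last step left them, time stands still between calls to the robot, and variables do not carry over. Pictures are saved under pics/ and viewed, at most 14 in all, crops included, and the job is handed in when it is done.

```bash
mkdir -p pics; ls; python3 - <<'E'
from workcell import arm
import cv2,numpy as np
for n in ("scene","top"):
    im=arm.grab_frame(n); cv2.imwrite(f"pics/{n}0.png",cv2.resize(im[:,:,::-1],(800,600),interpolation=cv2.INTER_CUBIC))
    c=arm.camera_model(n); print(n,np.round(c["camera_matrix"],1).tolist(),np.round(-c["R"].T@c["t"]))
s=arm.sense(); print(s)
E
```

```text
pics
scene [[496.7, 0.0, 260.0], [0.0, 496.7, 197.0], [0.0, 0.0, 1.0]] [-436. 1045. 1123.]
top [[449.7, 0.0, 246.9], [0.0, 449.7, 187.3], [0.0, 0.0, 1.0]] [ 479.   60. 1358.]
{'time': 0.1, 'joint_positions': array([-0.90878014,  0.50172302, -0.42681091,  1.55137553,  0.22080188,
        1.13828268, -0.21028917]), 'qd': array([ 0.00121426, -0.00081561, -0.0003488 , -0.00176693, -0.00028212,
        0.00078405, -0.00061658]), 'joint_efforts': array([-1.13148856e-02, -5.70813704e+01, -5.83875909e+00, -2.81744707e+01,
        1.05113554e-02,  5.49252931e-03, -8.67455697e-06]), 'tool_pos': array([252.21707648, 598.42690461, 252.37029169]), 'eef_rot': array([-3.13985828e+00, -5.32108552e-05,  2.74284534e+00]), 'ft_force': array([-1.61207554, -0.22159887,  0.38943861]), 'moment': array([0.01999228, 0.02093636, 0.00385029]), 'grip_force': 0.0, 'grip_width': 85.4136834604595}
```

View pics/scene0.png

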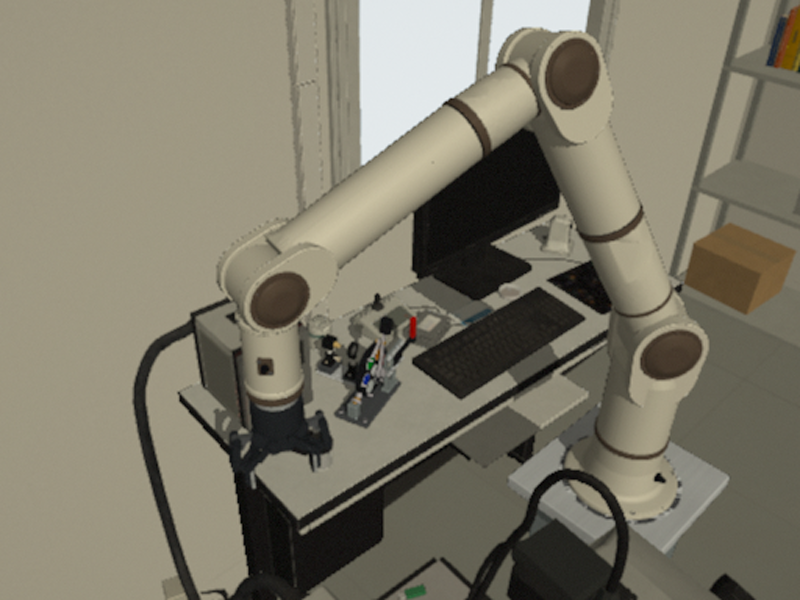

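View pics/top0.png

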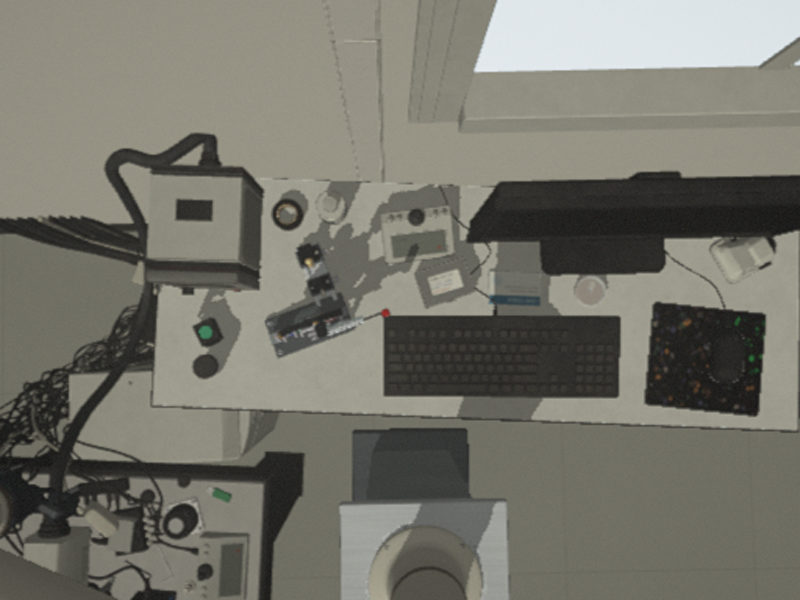

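The scene picture shows the changer at about (370,370), with the red tab at (413,328). In the top picture the foot runs from (265,325) to (350,330), the red tab is at (386,313), and the keyboard is just right of the tab. Next I'll enlarge both.

```bash
python3 - <<'E'
import cv2
from workcell import arm
import numpy as np
a=arm.grab_frame("top")[:,:,::-1][150:240,160:260]; b=arm.grab_frame("scene")[:,:,::-1][180:280,200:280]
cv2.imwrite("pics/c1.png",np.hstack([cv2.resize(a,(460,414),interpolation=cv2.INTER_CUBIC),cv2.resize(b,(331,414),interpolation=cv2.INTER_CUBIC)]))
E
```

```text
(no output)
```

View pics/c1.png

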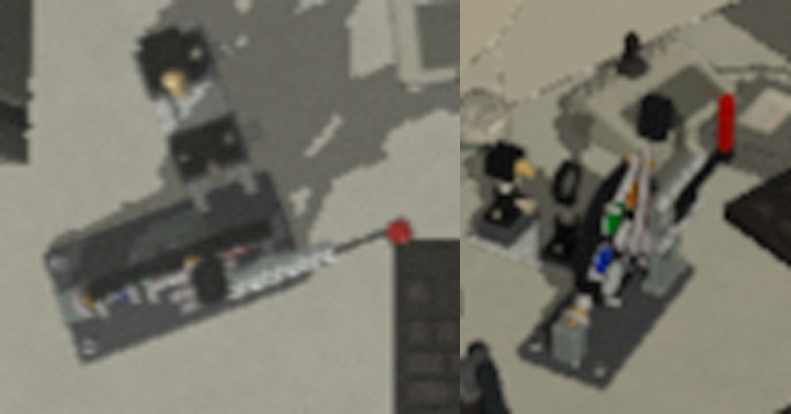

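```bash
cat > h.py <<'E'
from workcell import arm
import numpy as np
from scipy.optimize import least_squares
from scipy.spatial.transform import Rotation as R
def proj(n,X):
    c=arm.camera_model(n); p=c["R"]@np.asarray(X,float)+c["t"]; p=c["camera_matrix"]@p; return p[:2]/p[2]
def T(q,p): # x,y,psi
    c,s=np.cos(q[2]),np.sin(q[2]); return np.array([q[0]+c*p[0]-s*p[1],q[1]+s*p[0]+c*p[1],p[2]])
E
python3 - <<'E'
from h import *
t=lambda u,v:np.array([160+u/4.6,150+v/4.6]); s=lambda u,v:np.array([200+(u-460)/4.1375,180+v/4.14])
obs=[("top",lambda q:(-39,79,10),t(82,362)),("top",lambda q:(39,79,10),t(45,258)),("top",lambda q:(39,-79,10),t(272,172)),
("top",lambda q:(-30,-100-q[3],138),t(400,231)),("scene",lambda q:(-39,79,10),s(605,388)),("scene",lambda q:(39,79,10),s(520,352)),("scene",lambda q:(-39,-79,10),s(693,268)),
("scene",lambda q:(-30,-100-q[3],138),s(727,97)),("top",lambda q:(-21,-24,195),t(208,270)),("scene",lambda q:(-21,-22,186),s(657,118))]
f=lambda q:np.concatenate([proj(n,T(q,g(q)))-o for n,g,o in obs])
r=least_squares(f,[500,200,.38,30],x_scale=[100,100,.1,10],loss="soft_l1");print(r.x.round(3),f(r.x).reshape(-1,2).round(1).tolist())
q=r.x
for k in range(6):
    a=k*np.pi/3; p=proj("scene",T(q,(0,-36*np.cos(a),80+36*np.sin(a)))); print(k*60,460+(p[0]-200)*4.1375,(p[1]-180)*4.14)
for n,p in dict(tabshut=(-30,-100,128),tabopen=(-30,-134,128),pad=(-21,-22,186)).items(): print(n,T(q,p).round(1))
E
```

```text
[4.89609e+02 2.07678e+02 3.33000e-01 4.25160e+01] [[0.8, 1.1], [-0.0, -0.8], [0.1, -0.4], [-0.0, -0.0], [0.3, -1.5], [-0.2, -0.7], [1.2, -1.0], [-0.2, -0.2], [-2.6, 3.7], [-2.1, 1.3]]
0 632.19330636321 212.99160523477565
60 621.4924086440253 194.94556251744547
120 599.3004103091171 220.66958337550355
180 588.2966885977883 264.89031655087535
240 599.7804077770596 281.83383602628595
300 621.4816551954132 255.6854190211879
tabshut [493.9 103.4 128. ]
tabopen [505.1  71.2 128. ]
pad [477. 180. 186.]
```

```bash
cat >> h.py <<'E'
def frame(psi,tilt=0,lean=0): # tool down, y=changer y; tilt: z toward changer +x; lean: z toward changer +y (deg)
    return R.from_euler('z',psi)*R.from_euler('y',-tilt,degrees=True)*R.from_euler('x',lean,degrees=True)*R.from_matrix([[-1,0,0],[0,1,0],[0,0,-1.]])
def go(p0,R0,p,Rt): # normalised shift & turn
    return np.r_[R0.inv().apply(np.asarray(p)-p0)/200,(R0.inv()*Rt).as_rotvec()/np.pi].round(3).tolist()
def now():
    s=arm.sense(); return s["tool_pos"],R.from_euler('xyz',s["eef_rot"])
E
python3 - <<'E'
from h import *
c=arm.camera_model("wrist");p,Q=now()
print(Q.inv().apply(-c["R"].T@c["t"]-p).round(1),(c["R"]@Q.as_matrix()).round(2).tolist(),c["camera_matrix"][0,0])
for P,t in(((400,150,320),0),((380,150,320),25)): print(go(p,Q,P,frame(.35,t)))
E
```

```text
[  66.1   -0.7 -120.8] [[0.0, 1.0, -0.0], [-0.96, 0.0, -0.26], [-0.26, 0.0, 0.96]] 276.67681318640905
[-1.552, -1.781, -0.335, -0.0, -0.0, -0.238]
[-1.46, -1.82, -0.335, -0.052, -0.132, -0.234]
```

```bash
python3 -m creep '[[-0.1,-0.1,-0.3,0,0,0,-1],[-0.2,-0.3,-0.33,0,0,-0.05,-1],[-0.4,-0.5,-0.33,0,0,-0.1,-1],[-0.6,-0.7,-0.33,0,0,-0.15,-1],[-0.8,-0.9,-0.33,0,0,-0.2,-1],[-0.8,-0.9,-0.33,0,0,-0.23,-1],[-0.8,-0.9,-0.33,0,0,-0.23,-1],[-0.8,-0.9,-0.33,0,0,-0.23,-1]]'
python3 - <<'E'
from h import *
p,Q=now()
for P,t in(((380,150,320),0),((380,150,320),20)): print(go(p,Q,P,frame(.34,t)))
E
```

```text
time: 1.0
tool_pos: [330.4, 370.3, 319.5]
eef_rot: [3.141, 0.0, -2.822]
ft_force: [-0.1, 0.3, 0.8]
grip_width: 85.6
grip_force: 0.0
[0.111, -1.124, -0.003, 0.0, 0.0, -0.006]
[0.111, -1.124, -0.003, -0.001, -0.111, -0.006]
```

```bash
python3 -m creep '[[0.02,-0.25,0,0,-0.03,0,-1],[0.05,-0.5,0,0,-0.06,0,-1],[0.1,-0.75,0,0,-0.09,0,-1],[0.11,-1,0,0,-0.11,-0.006,-1],[0.11,-1,0,0,-0.11,-0.006,-1],[0.11,-1,0,0,-0.11,-0.006,-1],[0.11,-1,0,0,-0.11,-0.006,-1],[0.11,-1,0,0,-0.11,-0.006,-1]]'
python3 - <<'E'
from h import *
import cv2,pickle
p,Q=now();print(p,arm.sense()["joint_positions"].round(2))
c=arm.camera_model("wrist");im=arm.grab_frame("wrist");pickle.dump(c,open("w1.pkl","wb"))
cv2.imwrite("pics/w1.png",cv2.resize(im[:,:,::-1],(800,600),interpolation=cv2.INTER_CUBIC));cv2.imwrite("pics/w1raw.png",im[:,:,::-1])
E
```

```text
time: 1.8
tool_pos: [372.7, 176.6, 319.5]
eef_rot: [-3.139, 0.345, -2.795]
ft_force: [-0.5, 0.1, -0.1]
grip_width: 85.4
grip_force: 0.0
[372.74463583 176.64603752 319.53440034] [-0.25 -0.25 -0.26  2.26 -0.01  0.79  1.4 ]
```

View pics/w1.png

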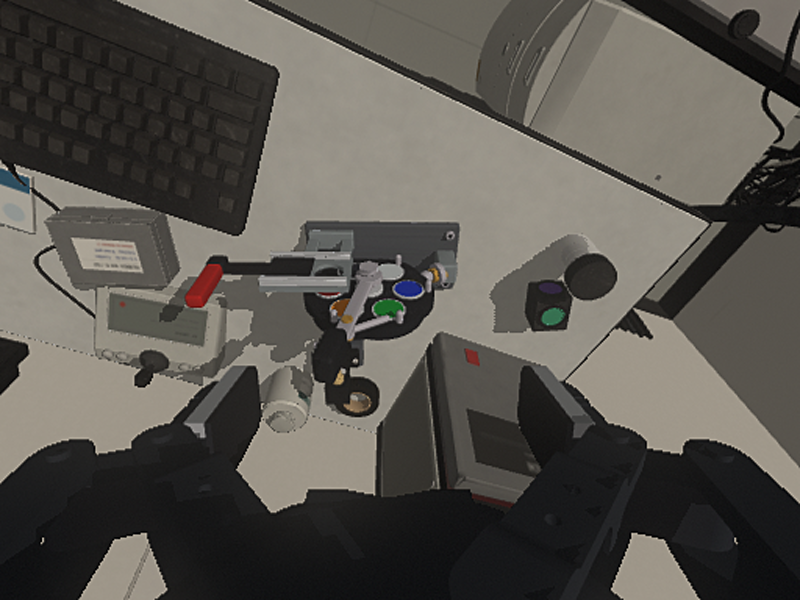

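The wrist view, with image right being changer left, shows red in the window at (330,290), orange at upper right, green at (388,308) at upper left, and blue at left (408,289). That puts green at 120°, which is 4 strokes short. The red tab is at (205,285).

```bash
python3 - <<'E'
import cv2
im=cv2.imread("pics/w1raw.png")[130:260,110:300]
cv2.imwrite("pics/w1c.png",cv2.resize(im,None,fx=4.2,fy=4.2,interpolation=cv2.INTER_CUBIC))
E
```

```text
(no output)
```

View pics/w1c.png

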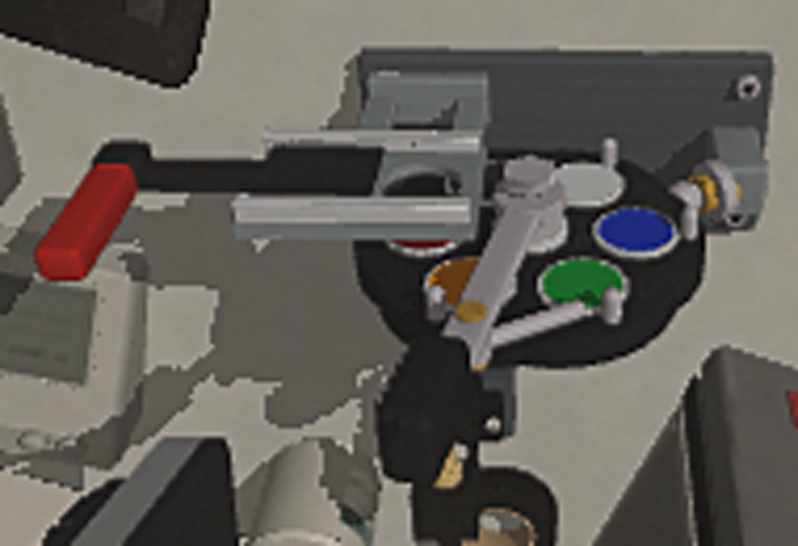

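```bash
python3 - <<'E'
from h import *
import pickle
W=pickle.load(open("w1.pkl","rb"))
def pr(n,X):
    if n!="w": return proj(n,X)
    p=W["camera_matrix"]@(W["R"]@X+W["t"]); return p[:2]/p[2]
t=lambda u,v:np.array([160+u/4.6,150+v/4.6]); s=lambda u,v:np.array([200+(u-460)/4.1375,180+v/4.14]); w=lambda u,v:np.array([110+u/4.2,130+v/4.2])
obs=[("top",lambda q:(-39,79,10),t(82,362)),("top",lambda q:(39,79,10),t(45,258)),("top",lambda q:(39,-79,10),t(272,172)),
("top",lambda q:(-30,-100-q[3],138),t(400,231)),("scene",lambda q:(-39,79,10),s(605,388)),("scene",lambda q:(39,79,10),s(520,352)),("scene",lambda q:(-39,-79,10),s(693,268)),
("scene",lambda q:(-30,-100-q[3],138),s(727,97)),
("w",lambda q:(-39,79,10),w(772,53)),("w",lambda q:(-39,-79,10),w(362,50)),("w",lambda q:(q[4],18,111.2),w(583,285)),("w",lambda q:(q[4],36,80),w(637,231)),("w",lambda q:(q[4],18,48.8),w(587,185)),
("w",lambda q:(-30,-100-q[3],138),w(62,262))]
f=lambda q:np.concatenate([(pr(n,T(q,g(q)))-o)*(2 if n=="w" else 1) for n,g,o in obs])
r=least_squares(f,[500,200,.38,30,-5],x_scale=[100,100,.1,10,5],loss="soft_l1");print(r.x.round(3),f(r.x).reshape(-1,2).round(1).tolist())
q=r.x
for n,p in dict(tab=(-30,-100-q[3],128),pad=(-21,-22,186)).items(): print(n,T(q,p).round(1),(pr("w",T(q,p))-[110,130])*4.2)
p,Q=now();print(p,go(p,Q,T(q,(-30,-100-min(q[3],34),230)),frame(q[2])))
E
```

```text
[ 4.91761e+02  2.04179e+02  3.30000e-01  3.68870e+01 -4.77400e+00] [[1.9, 0.3], [1.1, -1.6], [1.3, -1.1], [-0.7, 0.0], [0.6, -2.4], [0.1, -1.6], [1.5, -1.8], [-0.5, -0.0], [-5.8, 0.4], [-11.6, -1.2], [6.8, 0.2], [5.8, 0.5], [4.2, -0.6], [-0.2, 0.2]]
tab [507.8  65.  128. ] [ 74.17931413 242.94798878]
pad [479.  176.6 186. ] [446.72664241 404.01472361]
[372.70103816 176.35209323 319.36853359] [-0.269, -0.737, 0.574, -0.0, 0.11, 0.005]
```

```bash
cat > fit.py <<'E'
from h import *
import pickle
W=pickle.load(open("w1.pkl","rb"))
def pr(n,X):
    if n!="w": return proj(n,X)
    p=W["camera_matrix"]@(W["R"]@X+W["t"]); return p[:2]/p[2]
t=lambda u,v:np.array([160+u/4.6,150+v/4.6]); s=lambda u,v:np.array([200+(u-460)/4.1375,180+v/4.14]); w=lambda u,v:np.array([110+u/4.2,130+v/4.2])
F=lambda a,b:(lambda q:(a+q[5],b+q[6],10)); tab=lambda q:(-30,-100-q[3],138)
obs=[("top",F(-39,79),t(82,362)),("top",F(39,79),t(45,258)),("top",F(39,-79),t(272,172)),("top",tab,t(400,231)),
("scene",F(-39,79),s(605,388)),("scene",F(39,79),s(520,352)),("scene",F(-39,-79),s(693,268)),("scene",tab,s(727,97)),
("w",F(-39,79),w(772,53)),("w",F(-39,-79),w(362,50)),("w",lambda q:(q[4],18,111.2),w(583,285)),("w",lambda q:(q[4],36,80),w(637,231)),("w",lambda q:(q[4],18,48.8),w(587,185)),
("w",tab,w(62,262)),("w",lambda q:(-21.5,-22,186),w(435,410))]
f=lambda q:np.concatenate([(pr(n,T(q,g(q)))-o)*(2 if n=="w" else 1) for n,g,o in obs])
E
python3 - <<'E'
from fit import *
r=least_squares(f,[500,200,.38,30,-5,0,0],x_scale=[100,100,.1,10,5,5,5],loss="soft_l1");print(r.x.round(3),f(r.x).reshape(-1,2).round(1).tolist())
q=r.x;
for n,p in dict(tab=(-30,-100-q[3],128),pad=(-21,-22,186)).items(): print(n,T(q,p).round(1))
p,Q=now();print(p,go(p,Q,T(q,(-30,-100-q[3],230)),frame(q[2])))
E
```

```text
[ 4.94166e+02  2.01107e+02  3.26000e-01  3.34970e+01 -6.11600e+00
 -1.41700e+00  9.76100e+00] [[-0.1, 1.0], [-0.7, -1.0], [-0.5, -0.2], [-0.7, -0.2], [-0.5, -1.2], [-0.9, -0.5], [0.8, -0.7], [-0.7, -0.1], [2.1, 0.8], [-3.7, -1.6], [1.3, 0.1], [0.7, 0.5], [-0.6, -0.7], [-0.2, 1.2], [-1.0, -2.0]]
tab [508.5  65.  128. ]
pad [481.3 173.5 186. ]
[372.70103816 176.35209323 319.36853359] [-0.272, -0.752, 0.575, 0.0, 0.11, 0.006]
```

```bash
python3 -m creep '[[0,-0.2,0,0,0.03,0,-1],[-0.05,-0.4,0.1,0,0.06,0,-1],[-0.1,-0.6,0.2,0,0.09,0,-1],[-0.2,-0.74,0.3,0,0.11,0.006,-1],[-0.27,-0.75,0.45,0,0.11,0.006,-1],[-0.27,-0.75,0.575,0,0.11,0.006,-1],[-0.27,-0.75,0.575,0,0.11,0.006,-1],[-0.27,-0.75,0.575,0,0.11,0.006,-1]]'
python3 - <<'E'
from h import *
import cv2,pickle
p,Q=now();print(p,go(p,Q,(508.5,65,131),frame(.33)))
c=arm.camera_model("wrist");im=arm.grab_frame("wrist");pickle.dump(c,open("w2.pkl","wb"))
X=np.array([508.5,65,138]);k=c["camera_matrix"]@(c["R"]@X+c["t"]);print(k[:2]/k[2])
m=(im[:,:,0]>110)&(im[:,:,1]<60)&(im[:,:,2]<60);v,u=np.nonzero(m);print(len(u),u.min(),u.max(),v.min(),v.max())
cv2.imwrite("pics/w2.png",cv2.resize(im[:,:,::-1],(800,600),interpolation=cv2.INTER_CUBIC))
E
```

```text
time: 2.65
tool_pos: [507.1, 63.7, 229.2]
eef_rot: [3.141, -0.003, -2.816]
ft_force: [-0.6, 0.0, -0.1]
grip_width: 85.6
grip_force: 0.0
[507.14513529  63.74558547 229.22616907] [-0.01, 0.003, 0.491, 0.0, -0.001, -0.002]
[250.39461951 204.54367253]
392 138 440 185 281
```

View pics/w2.png

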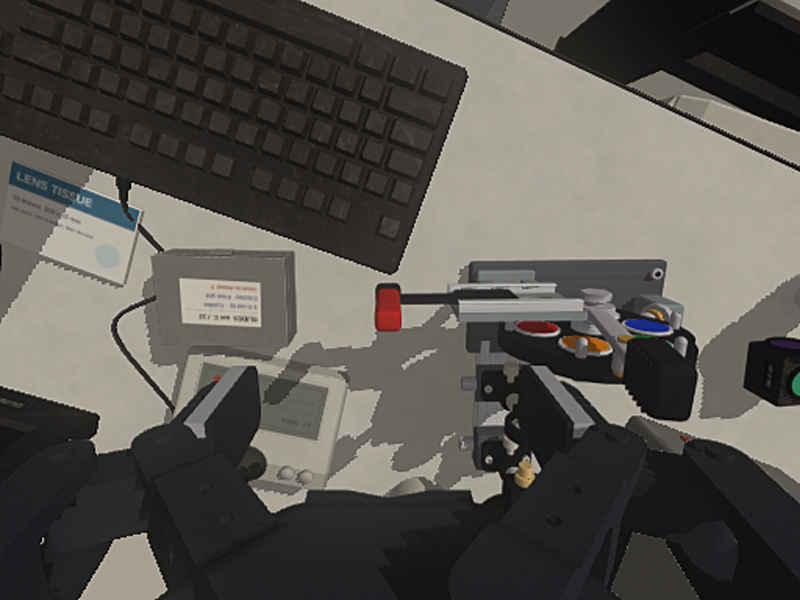

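The tab top is at (390,320) as predicted, and the yaw matches. Descending to grip it.

```bash
python3 -m creep '[[-0.01,0.003,0.2,0,0,0,-1],[-0.01,0.003,0.35,0,0,0,-1],[-0.01,0.003,0.49,0,0,0,-1],[-0.01,0.003,0.49,0,0,0,-1],[-0.01,0.003,0.49,0,0,0,1],[-0.01,0.003,0.49,0,0,0,1],[-0.01,0.003,0.49,0,0,0,1],[-0.01,0.003,0.49,0,0,0,1]]' 25
python3 -m creep '[[0,0,0,0,0,0,1],[0,0,0,0,0,0,1],[0,0,0,0,0,0,1],[0,0,0,0,0,0,1],[0,0,0,0,0,0,1],[0,0,0,0,0,0,1],[0,0,0,0,0,0,1],[0,0,0,0,0,0,1]]'
```

```text
time: 3.5
tool_pos: [510.3, 64.3, 133.3]
eef_rot: [-3.141, 0.002, -2.818]
ft_force: [-0.4, 0.6, 0.2]
grip_width: 28.1
grip_force: 0.0
time: 4.3
tool_pos: [510.0, 64.2, 132.7]
eef_rot: [-3.141, 0.001, -2.818]
ft_force: [-1.1, 0.6, 6.4]
grip_width: 13.2
grip_force: 28.4
```

```bash
python3 -m creep '[[0,0.02,0,0,0,0,1],[0,0.05,0,0,0,0,1],[0,0.08,0,0,0,0,1],[0,0.11,0,0,0,0,1],[0,0.14,0,0,0,0,1],[0,0.155,0,0,0,0,1],[0,0.16,0,0,0,0,1],[0,0.16,0,0,0,0,1]]'
python3 -m creep '[[0,0.005,0,0,0,0,1],[0,0.01,0,0,0,0,1],[0,0.015,0,0,0,0,1],[0,0.02,0,0,0,0,1],[0,0.02,0,0,0,0,1],[0,0.02,0,0,0,0,1],[0,0.02,0,0,0,0,1],[0,0.02,0,0,0,0,1]]'
```

```text
time: 5.1
tool_pos: [499.5, 94.2, 132.7]
eef_rot: [-3.141, 0.0, -2.818]
ft_force: [-1.7, -1.1, 7.3]
grip_width: 13.3
grip_force: 28.5
time: 5.9
tool_pos: [498.9, 96.0, 132.7]
eef_rot: [-3.139, 0.001, -2.819]
ft_force: [-0.1, -5.3, 7.7]
grip_width: 14.1
grip_force: 28.5
```

```bash
python3 -m creep '[[0,0.018,0,0,0,0,0],[0,0.01,0,0,0,0,0],[0,0.01,0,0,0,0,0],[0,0.01,0,0,0,0,0],[0,0.01,-0.2,0,0,0,0],[0,0.01,-0.4,0,0,0,0],[0,0.01,-0.55,0,0,0,1],[0,0.01,-0.55,0,0,0,1]]' 40
python3 - <<'E'
from h import *
import cv2
p,Q=now();c=arm.camera_model("wrist");im=arm.grab_frame("wrist")
cv2.imwrite("pics/w3.png",cv2.resize(im[:,:,::-1],(800,600),interpolation=cv2.INTER_CUBIC))
q=[494.5,200.5,.326]
p,Q=now();print(p,go(p,Q,T(q,(-24,-62,203)),frame(q[2])))
E
```

```text
time: 6.7
tool_pos: [500.2, 101.3, 246.4]
eef_rot: [-3.141, 0.009, -2.817]
ft_force: [1.2, 0.1, 0.0]
grip_width: 14.0
grip_force: 0.0
[498.70398757 100.93568455 244.00441613] [-0.018, 0.168, 0.205, -0.0, 0.002, -0.001]
```

View pics/w3.png

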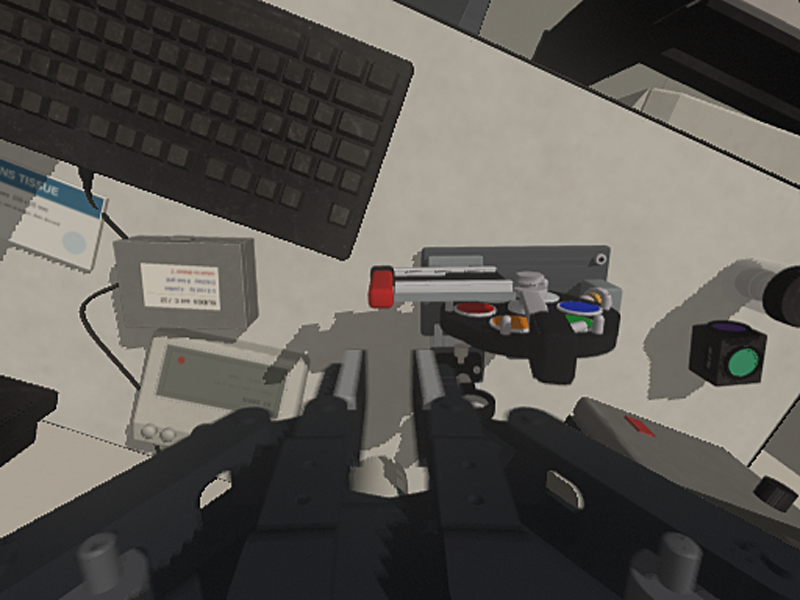

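Shutter tab now sits against the rail end (380,287), window covered. I'll check the tab position numerically while moving the shut fingers to the right side of the pad.

```bash
python3 - <<'E'
from h import *
c=arm.camera_model("wrist");q=[494.5,200.5,.326]
for y in(-100,-103):
    k=c["camera_matrix"]@(c["R"]@T(q,(-30,y,138))+c["t"]);print(k[:2]/k[2]/.64)
E
python3 -m creep '[[0,0.05,0,0,0,0,1],[-0.01,0.1,0,0,0,0,1],[-0.018,0.168,0.05,0,0,0,1],[-0.018,0.168,0.1,0,0,0,1],[-0.018,0.168,0.15,0,0,0,1],[-0.018,0.168,0.205,0,0,0,1],[-0.018,0.168,0.205,0,0,0,1],[-0.018,0.168,0.205,0,0,0,1]]'
python3 - <<'E'
from h import *
q=[494.5,200.5,.326]
p,Q=now();print(p,go(p,Q,T(q,(-24,-62,203)),frame(q[2])))
E
```

```text
[381.85852474 303.2956035 ]
[376.35540082 303.30325578]
time: 7.55
tool_pos: [489.9, 132.6, 200.4]
eef_rot: [-3.142, -0.001, -2.819]
ft_force: [0.5, 0.4, 1.3]
grip_width: -0.0
grip_force: 0.0
[489.8991764  132.57139305 200.35245985] [-0.011, 0.004, -0.013, -0.0, -0.0, -0.001]
```

```bash
python3 -m creep '[[-0.01,0.1,-0.015,0,0,0,1],[-0.01,0.2,-0.02,0,0,0,1],[-0.01,0.3,-0.02,0,0,0,1],[-0.01,0.4,0,0,0,0,1],[-0.01,0.49,0.042,0,0,0,1],[-0.01,0.575,0.1,0,0,0,1],[-0.01,0.62,0.145,0,0,0,1],[-0.01,0.62,0.145,0,0,0,1]]'
python3 - <<'E'
from h import *
import cv2
q=[494.5,200.5,.326];p,Q=now();print(p,R.from_euler('z',-q[2]).apply(p-np.array([q[0],q[1],0])))
w=arm.grab_frame("wrist")[:,:,::-1];s=arm.grab_frame("scene")[:,:,::-1][170:290,190:290]
cv2.imwrite("pics/s1.png",np.hstack([cv2.resize(w[100:300,150:400],(440,352)),cv2.resize(s,(293,352),interpolation=cv2.INTER_CUBIC)]))
E
```

```text
time: 8.35
tool_pos: [451.8, 252.3, 171.3]
eef_rot: [3.141, -0.001, -2.816]
ft_force: [-0.9, -0.4, 2.0]
grip_width: -0.3
grip_force: 0.7
[451.84634739 252.333836   171.32830417] [-23.80701365  62.76389676 171.32830417]
```

View pics/s1.png

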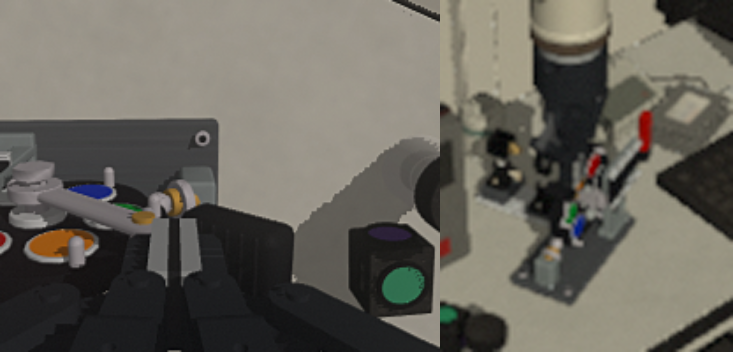

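The fingers hold the lever far left. Orange has moved to upper left, green to left and blue to lower left, so the wheel stepped. I'll feel for the end stop.

```bash
python3 -m creep '[[0,0.005,0.005,0,0,0,1],[0,0.01,0.01,0,0,0,1],[0,0.014,0.015,0,0,0,1],[0,0.014,0.015,0,0,0,1],[0,0.014,0.015,0,0,0,1],[0,0.014,0.015,0,0,0,1],[0,0.014,0.015,0,0,0,1],[0,0.014,0.015,0,0,0,1]]'
```

```text
time: 9.25
tool_pos: [451.7, 253.9, 168.9]
eef_rot: [-3.141, 0.0, -2.818]
ft_force: [0.5, -1.2, 1.2]
grip_width: -0.2
grip_force: 0.6
```

```bash
python3 -m creep '[[0,0.005,0.005,0,0,0,1],[0,0.01,0.01,0,0,0,1],[0,0.013,0.015,0,0,0,1],[0,0.013,0.015,0,0,0,1],[0,0.013,0.015,0,0,0,1],[0,0.013,0.015,0,0,0,1],[0,0.013,0.015,0,0,0,1],[0,0.013,0.015,0,0,0,1]]'
```

```text
time: 10.05
tool_pos: [450.7, 256.6, 165.9]
eef_rot: [3.141, 0.0, -2.818]
ft_force: [0.6, -1.0, 1.1]
grip_width: 0.2
grip_force: 0.7
```

```bash
python3 -m creep '[[0,0.005,0.005,0,0,0,1],[0,0.01,0.01,0,0,0,1],[0,0.015,0.015,0,0,0,1],[0,0.02,0.02,0,0,0,1],[0,0.02,0.02,0,0,0,1],[0,0.02,0.02,0,0,0,1],[0,0.02,0.02,0,0,0,1],[0,0.02,0.02,0,0,0,1]]'
```

```text
time: 10.85
tool_pos: [450.5, 258.0, 164.1]
eef_rot: [-3.139, 0.0, -2.82]
ft_force: [-4.5, -11.5, 22.3]
grip_width: 0.0
grip_force: 11.7
```

```bash
python3 -m creep '[[0,-0.09,-0.095,0,0,0,1],[0,-0.177,-0.153,0,0,0,1],[0,-0.267,-0.195,0,0,0,1],[0,-0.367,-0.215,0,0,0,1],[0,-0.467,-0.215,0,0,0,1],[0,-0.567,-0.21,0,0,0,1],[0,-0.667,-0.21,0,0,0,1],[0,-0.667,-0.21,0,0,0,1]]'
python3 - <<'E'
from h import *
import cv2
q=[494.5,200.5,.326];p,Q=now();print(p,R.from_euler('z',-q[2]).apply(p-np.array([q[0],q[1],0])))
w=arm.grab_frame("wrist")[:,:,::-1]
cv2.imwrite("pics/s2.png",cv2.resize(w[130:290,180:430],None,fx=2.5,fy=2.5,interpolation=cv2.INTER_CUBIC))
E
```

```text
time: 11.65
tool_pos: [492.6, 131.1, 203.7]
eef_rot: [-3.141, -0.0, -2.822]
ft_force: [0.2, -0.8, 0.4]
grip_width: 0.3
grip_force: 0.0
[492.64206868 131.09205704 203.65825504] [-23.98840522 -65.15727795 203.65825504]
```

View pics/s2.png

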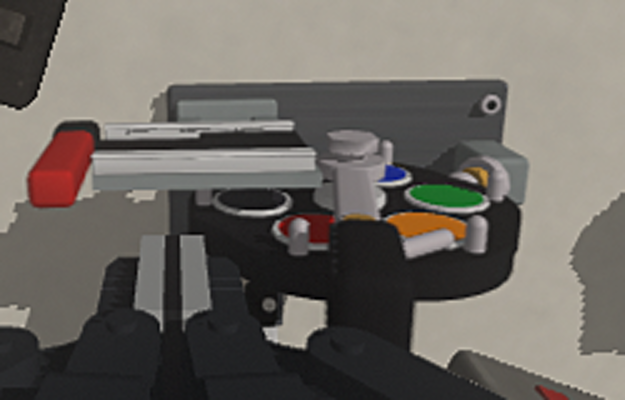

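One stroke done: green is now at left (447,195), lever back at rest, shutter shut. Three more strokes to go.

```bash
python3 -m creep '[[0,0.1,0,0,0,0,1],[0,0.2,-0.005,0,0,0,1],[0,0.3,-0.005,0,0,0,1],[0,0.4,0.015,0,0,0,1],[0,0.49,0.057,0,0,0,1],[0,0.575,0.115,0,0,0,1],[0,0.62,0.16,0,0,0,1],[0,0.65,0.195,0,0,0,1]]'
python3 -m creep '[[0,0.003,0.003,0,0,0,1],[0,0.003,0.003,0,0,0,1],[0,0.003,0.003,0,0,0,1],[0,0.003,0.003,0,0,0,1],[0,0.003,0.003,0,0,0,1],[0,0,0,0,0,0,1],[0,-0.03,-0.035,0,0,0,1],[0,-0.075,-0.08,0,0,0,1]]'
python3 -m creep '[[0,-0.085,-0.058,0,0,0,1],[0,-0.175,-0.1,0,0,0,1],[0,-0.275,-0.12,0,0,0,1],[0,-0.375,-0.12,0,0,0,1],[0,-0.475,-0.115,0,0,0,1],[0,-0.575,-0.115,0,0,0,1],[0,-0.575,-0.115,0,0,0,1],[0,-0.575,-0.115,0,0,0,1]]'
python3 - <<'E'
from h import *
import cv2
q=[494.5,200.5,.326];p,Q=now();print(p,R.from_euler('z',-q[2]).apply(p-np.array([q[0],q[1],0])))
w=arm.grab_frame("wrist")
for n,m in dict(g=(w[:,:,1]>1.6*w[:,:,0].astype(int))&(w[:,:,1]>1.3*w[:,:,2]),b=(w[:,:,2]>2*w[:,:,0].astype(int))&(w[:,:,2]>1.6*w[:,:,1])).items():
    m[:130]=0;m[290:]=0;m[:,:180]=0;m[:,430:]=0
    v,u=np.nonzero(m);print(n,len(u),((u.mean()-180)*2.5,(v.mean()-130)*2.5) if len(u) else 0)
E
```

```text
time: 12.5
tool_pos: [449.8, 258.9, 164.6]
eef_rot: [3.141, -0.0, -2.815]
ft_force: [-3.5, -8.6, 36.4]
grip_width: -0.4
grip_force: 18.1
time: 13.3
tool_pos: [455.2, 242.2, 180.9]
eef_rot: [-3.141, -0.001, -2.817]
ft_force: [0.3, -1.1, -0.1]
grip_width: -0.2
grip_force: 0.5
time: 14.1
tool_pos: [491.9, 133.2, 204.1]
eef_rot: [3.141, -0.0, -2.82]
ft_force: [-0.2, -0.1, 0.3]
grip_width: -0.3
grip_force: 0.0
[491.9202633  133.24001281 204.11603202] [-23.98429748 -62.89129028 204.11603202]
g 49 (np.float64(384.3367346938776), np.float64(172.75510204081633))
b 0 0
```

Green is now at lower left, so two strokes are done. For stroke three I'll end a touch softer.

```bash
python3 -m creep '[[0,0.1,0,0,0,0,1],[0,0.2,-0.005,0,0,0,1],[0,0.3,-0.005,0,0,0,1],[0,0.4,0.015,0,0,0,1],[0,0.49,0.057,0,0,0,1],[0,0.575,0.115,0,0,0,1],[0,0.62,0.16,0,0,0,1],[0,0.644,0.187,0,0,0,1]]'
python3 -m creep '[[0,0,0,0,0,0,1],[0,0.002,0.003,0,0,0,1],[0,0.004,0.006,0,0,0,1],[0,0.004,0.006,0,0,0,1],[0,0.004,0.006,0,0,0,1],[0,0,0,0,0,0,1],[0,-0.024,-0.027,0,0,0,1],[0,-0.069,-0.072,0,0,0,1]]'
python3 -m creep '[[0,-0.085,-0.058,0,0,0,1],[0,-0.175,-0.1,0,0,0,1],[0,-0.275,-0.12,0,0,0,1],[0,-0.375,-0.12,0,0,0,1],[0,-0.475,-0.115,0,0,0,1],[0,-0.575,-0.115,0,0,0,1],[0,-0.575,-0.115,0,0,0,1],[0,-0.575,-0.115,0,0,0,1]]'
python3 - <<'E'
from h import *
import cv2
w=arm.grab_frame("wrist");cv2.imwrite("pics/s3.png",cv2.resize(w[130:290,180:430,::-1],None,fx=2.5,fy=2.5,interpolation=cv2.INTER_CUBIC))
E
```

```text
time: 14.95
tool_pos: [450.0, 257.6, 166.0]
eef_rot: [3.141, -0.001, -2.815]
ft_force: [0.2, -1.0, 2.3]
grip_width: 0.2
grip_force: 1.2
time: 15.75
tool_pos: [455.0, 242.3, 180.9]
eef_rot: [-3.141, -0.001, -2.817]
ft_force: [0.9, -1.0, 1.1]
grip_width: -0.4
grip_force: 0.5
time: 16.55
tool_pos: [492.0, 133.6, 204.4]
eef_rot: [3.141, 0.001, -2.819]
ft_force: [-0.7, 0.4, 0.6]
grip_width: -0.1
grip_force: 0.0
```

View pics/s3.png

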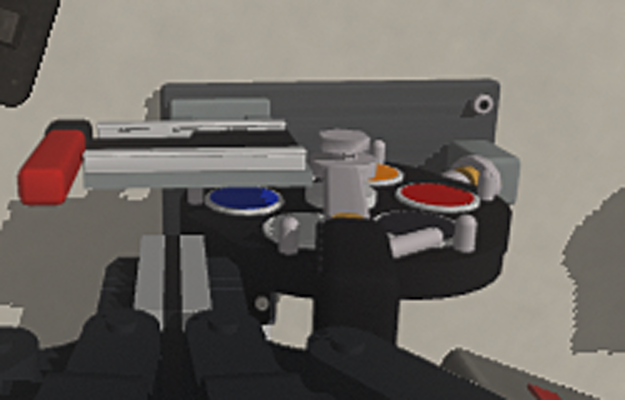

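After three strokes red is at left (437,197) and blue is in the window, so green is one short. This is the last stroke.

```bash
python3 -m creep '[[0,0.1,0,0,0,0,1],[0,0.2,-0.005,0,0,0,1],[0,0.3,-0.005,0,0,0,1],[0,0.4,0.015,0,0,0,1],[0,0.49,0.057,0,0,0,1],[0,0.575,0.115,0,0,0,1],[0,0.62,0.16,0,0,0,1],[0,0.644,0.187,0,0,0,1]]'
python3 -m creep '[[0,0,0,0,0,0,1],[0,0.002,0.003,0,0,0,1],[0,0.004,0.006,0,0,0,1],[0,0.004,0.006,0,0,0,1],[0,0.004,0.006,0,0,0,1],[0,0,0,0,0,0,1],[0,-0.024,-0.027,0,0,0,1],[0,-0.069,-0.072,0,0,0,1]]'
python3 -m creep '[[0,-0.085,-0.058,0,0,0,1],[0,-0.175,-0.1,0,0,0,1],[0,-0.275,-0.12,0,0,0,1],[0,-0.375,-0.12,0,0,0,1],[0,-0.475,-0.115,0,0,0,1],[0,-0.575,-0.115,0,0,0,1],[0,-0.575,-0.13,0,0,0,1],[0,-0.575,-0.13,0,0,0,1]]'
python3 - <<'E'
from h import *
import cv2
w=arm.grab_frame("wrist");cv2.imwrite("pics/s4.png",cv2.resize(w[130:290,180:430,::-1],None,fx=2.5,fy=2.5,interpolation=cv2.INTER_CUBIC))
p,Q=now();print(p,go(p,Q,(498.9,96.0,244),frame(.323)))
E
```

```text
time: 17.4
tool_pos: [450.0, 257.6, 166.0]
eef_rot: [3.141, -0.0, -2.815]
ft_force: [0.0, -0.9, 1.9]
grip_width: -0.3
grip_force: 1.1
time: 18.2
tool_pos: [455.0, 242.4, 180.9]
eef_rot: [-3.141, -0.001, -2.817]
ft_force: [0.2, -2.2, 0.0]
grip_width: -0.4
grip_force: 0.5
time: 19.0
tool_pos: [492.3, 133.7, 207.8]
eef_rot: [3.141, 0.001, -2.819]
ft_force: [0.4, 0.0, -0.1]
grip_width: 0.1
grip_force: 0.0
[491.9740129  134.51329195 207.52665509] [0.028, -0.193, -0.183, 0.0, 0.0, 0.0]
```

View pics/s4.png

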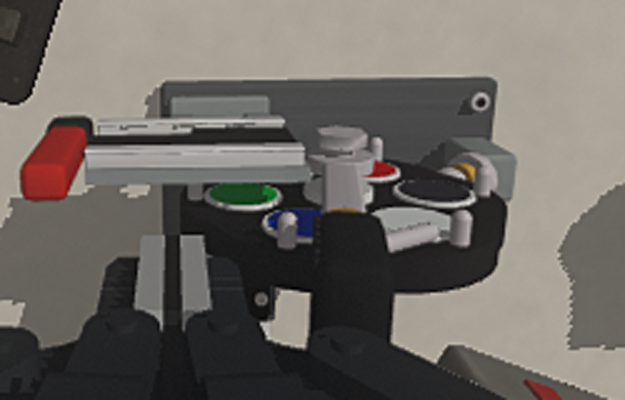

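Green stands at the window position (243,195). Now back to the tab to open the shutter.

```bash
python3 -m creep '[[0.01,-0.05,-0.18,0,0,0,0],[0.02,-0.12,-0.183,0,0,0,0],[0.028,-0.193,-0.183,0,0,0,0],[0.028,-0.193,-0.1,0,0,0,0],[0.028,-0.193,0,0,0,0,0],[0.028,-0.193,0.2,0,0,0,0],[0.028,-0.193,0.37,0,0,0,0],[0.028,-0.193,0.37,0,0,0,0]]' 25
python3 -m creep '[[0,0,0,0,0,0,1],[0,0,0,0,0,0,1],[0,0,0,0,0,0,1],[0,0,0,0,0,0,1],[0,0,0,0,0,0,1],[0,0,0,0,0,0,1],[0,0,0,0,0,0,1],[0,0,0,0,0,0,1]]'
```

```text
time: 19.85
tool_pos: [495.1, 95.9, 129.1]
eef_rot: [3.14, -0.009, -2.816]
ft_force: [-0.6, -1.7, -0.4]
grip_width: 42.6
grip_force: 0.0
time: 20.65
tool_pos: [500.2, 96.3, 134.6]
eef_rot: [3.141, 0.003, -2.817]
ft_force: [-0.4, 0.4, 7.3]
grip_width: 13.3
grip_force: 28.9
```

```bash
python3 -m creep '[[0,-0.02,0,0,0,0,1],[0,-0.05,0,0,0,0,1],[0,-0.08,0,0,0,0,1],[0,-0.11,0,0,0,0,1],[0,-0.14,0,0,0,0,1],[0,-0.155,0,0,0,0,1],[0,-0.165,0,0,0,0,1],[0,-0.165,0,0,0,0,1]]'
python3 -m creep '[[0,-0.005,0,0,0,0,1],[0,-0.01,0,0,0,0,1],[0,-0.015,0,0,0,0,1],[0,-0.02,0,0,0,0,1],[0,-0.02,0,0,0,0,1],[0,-0.02,0,0,0,0,1],[0,-0.02,0,0,0,0,1],[0,-0.02,0,0,0,0,1]]'
```

```text
time: 21.45
tool_pos: [511.2, 64.6, 134.7]
eef_rot: [-3.141, 0.004, -2.818]
ft_force: [0.9, 1.2, 6.8]
grip_width: 13.6
grip_force: 28.7
time: 22.25
tool_pos: [511.5, 64.0, 134.6]
eef_rot: [3.139, 0.004, -2.815]
ft_force: [-1.7, 7.6, 7.2]
grip_width: 13.4
grip_force: 28.8
```

The open stop is reached (34 mm, 7.6 N). Next: release, rise and check.

```bash
python3 -m creep '[[0,0.008,0,0,0,0,1],[0,0.01,0,0,0,0,0],[0,0.01,0,0,0,0,0],[0,0.01,0,0,0,0,0],[0,0.01,0,0,0,0,0],[0,0.01,0,0,0,0,0],[0,0.01,-0.2,0,0,0,0],[0,0.01,-0.4,0,0,0,0]]'
python3 -m creep '[[0,0,-0.2,0,0,0,0],[0,0,-0.3,0,0,0,0],[0,0,-0.3,0,0,0,0],[0,0,-0.3,0,0,0,0],[0,0,-0.3,0,0,0,0],[0,0,-0.3,0,0,0,0],[0,0,-0.3,0,0,0,0],[0,0,-0.3,0,0,0,0]]'
python3 - <<'E'
from h import *
import cv2
w=arm.grab_frame("wrist");cv2.imwrite("pics/e.png",cv2.resize(w[100:300,150:450,::-1],None,fx=2.5,fy=2.5,interpolation=cv2.INTER_CUBIC))
c=arm.camera_model("wrist");q=[494.5,200.5,.326]
for y in(-134,-131):
    k=c["camera_matrix"]@(c["R"]@T(q,(-30,y,138))+c["t"]);print((k[:2]/k[2]-[150,100])*2.5)
E
```

```text
time: 23.05
tool_pos: [508.7, 61.9, 212.4]
eef_rot: [3.141, -0.004, -2.818]
ft_force: [1.9, -0.1, -0.4]
grip_width: 42.7
grip_force: 0.0
time: 23.85
tool_pos: [509.7, 62.2, 272.1]
eef_rot: [3.141, -0.001, -2.818]
ft_force: [0.4, -0.3, -0.5]
grip_width: 42.6
grip_force: 0.0
[253.29275581 221.41825512]
[261.16263039 221.40324527]
```

View pics/e.png

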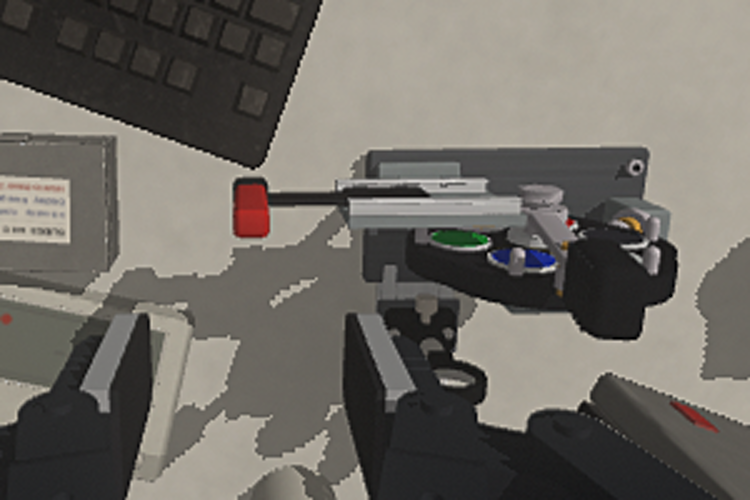

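The tab is at (251,222), which is the fully open position. Green is in the window at (458,240), the lever is at rest and the gripper is clear.

```bash
python3 -c "
from workcell import arm
print(arm.close_job())"
```

```text
the job is handed in; nothing more can be done
None
```

I handed the job in: shutter shut, four full lever strokes, green filter in the window, shutter fully open again and the arm clear, in about 24 s.

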